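# Rock the angle gauge on the crowned stud to its mark and hold

## Robot

A 6-joint arm with a two-finger parallel gripper is mounted at the origin on a cart in front of the work surface, level with it; the furniture and walls round the work are solid. World frame = base frame: x ahead of the robot, y to its left, z up, the work surface at z = 0. Lengths are in mm, angles in rad, forces in N, time in s.
With the tool pointing down it reaches from about 300 to 750 mm from the base axis. Payload 8.5 kg.
Tool frame: the origin (TCP) lies midway between the tips of the shut fingers; the grasp point (between the pads) lies 19 mm behind it; z points along the fingers, y is the line along which they close (so a half turn about z gives the same grasp; the last joint's range is limited). The gripper opens to 88 mm and grips with 3 to 60 N. Pads are 18 mm wide; open, the fingers measure 123 mm over their backs; the gripper's body (75 mm by 187 mm) begins 45 mm behind the grasp point.
Start: joints at [1.115, 0.381, 1.297, -0, 1.464, -0.215], TCP at [131.156, 534.115, 238.748] pointing down, gripper open.
Joint ranges: [-3.11, 3.11], [-0.89, 2.33], [0.22, 2.48], [-1.42, 4.56], [0.17, 2.85], [-2.88, 2.88]. Speed limits (rad/s): [2.39, 2.39, 3.14, 3.14, 3.14, 3.14].

## Interface

Orientations are given as a rotation vector (axis times angle).
In Python, from station import manip, capture, get_calibration gives the robot as it stands.
- The arm moves only by the tool move_arm, never from a script. Its argument "motion" is a list of rows, each a list of 3 entries, a list of its own where there are three numbers: the turn, a rotation vector about the tool's x, y, z in degrees, then the shift along the tool's x, y, z in mm, then the opening, from -1 (shut) to 1 (fully open). In form: [[[rx, ry, rz], [x, y, z], hand], ...]. A call has 1 to 20 rows; each row is the pose to reach, as a shift and turn from the pose commanded when the call began, along the tool's axes at that moment; what a row does not reach only later rows make up. A row lasts 1/8 s, in which the tool goes at most 62.5 mm and 10.7 degrees, less where a joint would pass 70% of its speed; a pose out of reach is approached as far as the arm can. A call with a gripper value outside its range is refused whole. The fingers move at their own pace and stop on an object; "force" is the grip in N (left out, the last holds). Time passes only in rows, so rows that repeat a pose let the fingers close. It gives the time, the measured TCP pose, the force, the opening and the grip force at its end, in the units of the state.
- manip.get_state(): the state, without advancing time (a new reading comes with each control period).
- capture(name): name is "scene" or "top" or "wrist"; returns (picture, depth): 480x640x3 uint8, blue, green, red; 480x640 float32, mm along the optical axis (not along the pixel's ray), 0 where there is no reading.
- get_calibration(name): a dict with "fx", "fy", "cx", "cy" (pixels), "extrinsics" (4x4, takes a point from camera to world coordinates). Camera axes: x right, y up, looking along -z (the intrinsics and any distortion apply to the point x, -y, -z); pixel columns grow to the right and rows downward; lengths in mm; the calibration is good to about 2 mm. A picture is of the moment at which its call begins: read the wrist's pose just before it. get_calibration takes no time and is no camera call; for the wrist camera it gives the pose at the moment of the call.
- manip.job_done(): hands the job in; it is judged then, once.
The state is a dict: "time_s": time; "joints": joint angles; "dq": joint speeds; "tau": joint torques, N m; "ee_pos": TCP position; "tcp_rot": TCP orientation; "ft_force": force on the tool from outside, world axes, zero at the start; "torque": the same for the moment, N m; "opening": finger opening in mm; "finger_force": force on a finger pad.
Only numpy, scipy, OpenCV 4.12 (cv2) and the standard library are available. Lean on these libraries where they do the work, as an engineer would, in place of code of your own. Each camera call takes 0.05 s, during which the arm holds its last target. There are 200 camera calls.

## Task

Take the angle gauge by its handle and stand it upright, dial facing you, square across the middle of the rounded crown of the stud block; then rock it there until the swinging needle comes to rest on the red mark. Finish while still holding it there in the gripper, its foot bearing on the crown and the needle still on the mark, so that a line can be scribed along its foot. Leave the other things on the bench alone.

Things in the scene. Friction and masses are not known exactly. Their poses are not given: they have to be found in the camera images.
- gauge: Angle gauge, loose, about 0.3 kg, stands upright on the bench, 166 mm tall: aluminium foot, flat underside 72 mm wide (y), 40 mm deep (x); black case in a blue frame, 104 mm wide, 100 tall, 32 deep, white dial behind a hard window; black ribbed handle on top. Origin: centre of underside; z up; dial faces -x (to the robot), +y is left as the robot sees it.
- gauge_handle (a point): Centre of the part of the handle to grip, 143 mm above the gauge's underside. The handle is 22 mm thick (front to back, along the gauge's x), 34 mm wide (along y) and runs from 112 to 166 mm above the underside. Axes as gauge.
- gauge_base (a point): Centre of the gauge's flat underside. Axes as gauge.
- needle (a joint): Angle of the black needle on the dial, rad: a freely hanging pendulum pivoted 98 mm above the gauge's underside; seeks the vertical, stops swinging in about 1 s. 0 = along the gauge's own axis, at the middle tick; positive = tip to the left as the robot sees the dial (gauge +y). When the gauge's top leans left (to its +y) by an angle a, the needle reads +a.
- mark (a joint): Angle of the red mark on the dial, rad; same zero, pivot and sign as the needle (0.16 to 0.44, always left of the middle). Behind the window, stays as set: lean the gauge's top left by this angle and the needle points at it. A red block 6.6 mm wide, about 0.045 rad to either side of its middle.
- needle_tip (a point): Tip of the needle, 68 mm from its pivot; z points from the tip to the pivot.
- mark_tip (a point): Inner end of the red mark, 70 mm from the same pivot; z points to the pivot.
- stud: Stud block, fixed: wooden offcut on a plywood board 100x150x12 mm. Block 70 mm deep (x), 124 mm wide (y), shoulders 50 mm above the bench; along its middle a rounded crown of the same pale wood, a cylinder of radius 40 mm, axis parallel to the block's x and 35 mm above the bench, top 75 mm above the bench. Origin: centre of underside, z up, x away from the robot.
- crown_top (a point): Middle of the top line of the crown, 75 mm above the bench (40 mm above the crown's axis); x runs along the crown. A gauge that stands on the crown and is turned about the crown's axis stays in touch with it; it can be leaned by 0.5 rad before its foot meets the shoulders.
- multimeter: Bystander, loose: yellow hand multimeter lying on its back, 130x62x40 mm. Origin at the centre of the underside.
- power_brick: Bystander, loose: black laptop power brick, 46x128x30 mm. Origin at the centre of the underside.
- steel_module: Bystander, loose: vented grey steel module case, 66x110x38 mm. Origin at the centre of the underside.
- spray_can: Bystander, loose: spray can, 65 mm diameter, 232 mm tall. Origin at the centre of the underside.
- spool: Bystander, loose: red and silver solder wire spool standing upright, 57 mm diameter, 55 mm tall. Origin at the centre of the underside.
- tape: Bystander, loose: masking tape roll lying flat, 98 mm diameter, 24 mm tall. Origin at the centre of the underside.
- cutters: Bystander, loose: red-handled side cutters, 45x125x11 mm. Origin at the centre of the underside.

How it is judged:
By the outcome, as a careful person would: the job done as asked, in the order asked, and still so for the second after the job is handed in, while the arm keeps its last pose, push and grip.
It also fails if it takes over 58 s, if anything falls off the work surface, if the arm or the gripper's body presses on something with over 40 N, if the wrist force passes 120 N, or if a joint passes its speed limit or range.

## Working session

There is one attempt and no reset: what is moved stays moved. The work goes in short steps, Python scripts to look and compute and a tool call to move; the robot and the scene stay as the last step left them, time stands still between calls to the robot, and variables do not carry over. Pictures are saved under pics/ and viewed, at most 10 in all, crops included, and the job is handed in when it is done.

Besides the shell and the picture viewer there is one more tool, called by a JSON object that holds its "method" and its "body", one argument or row to a line. move_arm: Moves the arm, as the interface text tells. Its arguments: {"type":"object","properties":{"motion":{"type":"array"},"force":{"type":"number"}},"required":["motion"]}

```bash
mkdir -p pics; ls; cat > h.py <<'E'
import numpy as np, cv2
from scipy.spatial.transform import Rotation as R
from station import manip, capture, get_calibration
def cloud(d,c):
    v,u=np.mgrid[0:480,0:640]
    P=np.stack([(u-c['cx'])/c['fx']*d,-(v-c['cy'])/c['fy']*d,-d],-1)
    E=np.array(c['extrinsics']); return P@E[:3,:3].T+E[:3,3]
E
python3 - <<'E'
from h import *
ims=[]
for n in ['scene','top']:
    c=get_calibration(n);im,d=capture(n);np.savez(n,im=im,P=cloud(d,c),d=d);cv2.imwrite(f'pics/{n}.png',im);print(n,{k:np.round(v,2).tolist() for k,v in c.items() if k!='x' and not isinstance(v,str)})
print(manip.get_state())
E
```

```text
pics
scene {'fx': 623.68, 'fy': 623.68, 'cx': 324.03, 'cy': 241.38, 'extrinsics': [[0.81, 0.27, -0.52, -389.5], [-0.59, 0.38, -0.71, -1250.64], [0.0, 0.88, 0.47, 954.58], [0.0, 0.0, 0.0, 1.0]]}
top {'fx': 576.94, 'fy': 576.94, 'cx': 324.2, 'cy': 240.57, 'extrinsics': [[0.02, 1.0, -0.07, 428.65], [-1.0, 0.02, -0.01, 47.3], [-0.0, 0.07, 1.0, 1514.48], [0.0, 0.0, 0.0, 1.0]]}
{'time_s': 0.1, 'joints': array([ 1.11467896e+00,  3.81125987e-01,  1.29809898e+00, -1.48976866e-06,
        1.46358547e+00, -2.15335733e-01]), 'dq': array([ 1.17064401e-03,  1.05708208e-03,  1.44726903e-05, -2.37817482e-03,
        3.85291840e-04,  1.37862297e-03]), 'tau': array([ 2.00645103e-03, -4.38648176e+01, -2.24909914e+01,  7.13641243e-02,
        3.42107238e-02, -9.23105927e-05]), 'ee_pos': array([131.07421214, 533.92133769, 238.22992577]), 'tcp_rot': array([-3.77257592e-01, -3.11845570e+00,  1.80663076e-03]), 'ft_force': array([ 0.21349209, -0.33679851,  0.19534132]), 'torque': array([0.01748046, 0.01351431, 0.00807772]), 'finger_force': 0.0, 'opening': 88.35651448614983}
```

View pics/scene.png

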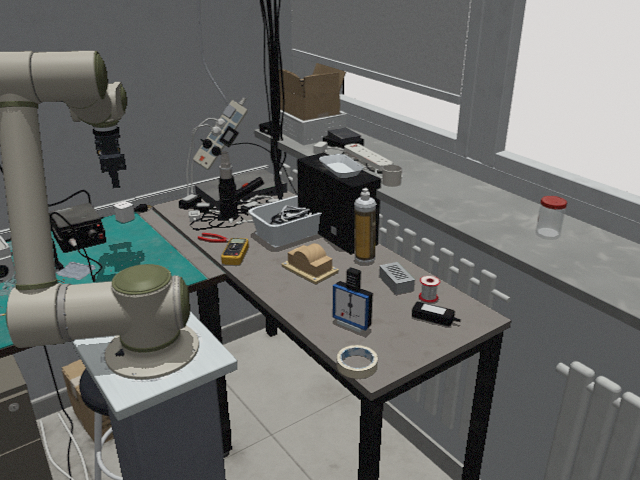

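View pics/top.png

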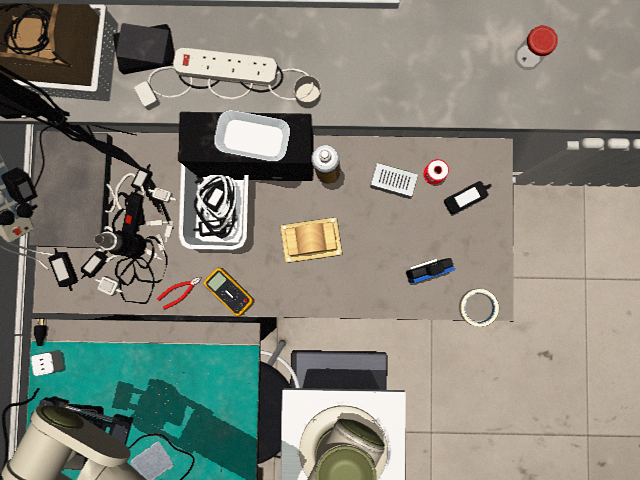

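Scene: the gauge stands with its dial toward the robot. In the top view the gauge is at about (430,270), the stud block at (311,240) and the tape at (479,307). Next I'll measure poses from the top cloud.

```bash
python3 - <<'E'
from h import *
z=np.load('top.npz');P=z['P'];im=z['im']
def reg(u0,u1,v0,v1,lo,hi):
    p=P[v0:v1,u0:u1].reshape(-1,3); return p[(p[:,2]>lo)&(p[:,2]<hi)]
def rect(p,n):
    r=cv2.minAreaRect(p[:,:2].astype(np.float32)); print(n,len(p),np.round(p.mean(0),1),'rect',np.round(r[0],1),np.round(r[1],1),round(r[2],2))
rect(reg(395,465,245,295,-20,20),'bench')
rect(reg(395,465,245,295,90,122),'case')
rect(reg(395,465,245,295,150,185),'handle')
rect(reg(270,350,205,275,6,18),'board')
rect(reg(270,350,205,275,42,90),'block')
rect(reg(270,350,205,275,71,90),'crowntop')
p=reg(270,350,205,275,40,90); print(p[:,2].max())
# crown fit: axis dir yaw, y0,R=40
from scipy.optimize import least_squares
p=reg(270,350,205,275,57,90)
def f(t):
    n=np.array([-np.sin(t[0]),np.cos(t[0])]); return np.hypot((p[:,:2]-p[:,:2].mean(0))@n-t[1],p[:,2]-t[2])-40
s=least_squares(f,[0,0,35],loss='soft_l1');print('crown',s.x,p.mean(0),np.abs(s.fun).mean())
q=reg(270,350,205,275,57,90);a=(q[:,:2])@[np.cos(s.x[0]),np.sin(s.x[0])];print('along range',np.percentile(a,[1,99]))
# scene cloud for gauge
z=np.load('scene.npz');P=z['P']
rect(reg(325,378,262,332,90,110),'sc case')
rect(reg(325,378,262,332,125,164),'sc handle')
rect(reg(325,378,262,332,162,175),'sc handletop')
E
```

```text
bench 2830 [ 4.654e+02 -2.208e+02  3.000e-01] rect [ 465.2 -221.4] [128.8 183.2] 0.86
case 423 [ 460.3 -205.   110.7] rect [ 462.  -209.6] [ 32.1 105.2] 18.71
handle 141 [ 463.7 -207.7  165.2] rect [ 464.  -208.5] [21.4 34.6] 19.44
board 853 [532.2  90.3  11.3] rect [538.7  94.4] [181.3 207.5] 0.87
block 1345 [537.7  90.4  60.7] rect [538.1  90.8] [ 70.4 123.8] 9.07
crowntop 335 [538.2  90.9  74.2] rect [538.3  88.8] [69.9 52.2] 11.71
83.20604148658981
crown [ 0.15010656  0.43649715 34.62354417] [537.61121325  90.06431209  69.35355268] 2.213524550159759
along range [510.97138335 580.00672178]
sc case 235 [ 459.1 -216.7  100.4] rect [ 463.1 -210.7] [ 35.6 108.3] 18.34
sc handle 205 [ 460.2 -215.7  146.2] rect [ 464.4 -209.6] [30.2 40.1] 13.92
sc handletop 59 [ 463.  -211.7  165.3] rect [ 462.5 -210.9] [26.2 30.8] 20.46
```

```bash
cat >> h.py <<'E'
def pose(gx_yaw_deg, lean=0):
    # tool rotation: z down, y along gauge +x ; lean (rad) of top to gauge +y
    return R.from_euler('z',gx_yaw_deg,degrees=True)*R.from_euler('x',-lean)*R.from_matrix(np.array([[0,1,0],[1,0,0],[0,0,-1]]))
def rel(p,Rt,s=None):
    s=s or manip.get_state(); R0=R.from_rotvec(s['tcp_rot'])
    print('turn',np.round((R0.inv()*Rt).as_rotvec(degrees=True),2),'shift',np.round(R0.inv().apply(np.array(p)-s['ee_pos']),1))
E
python3 - <<'E'
from h import *
s=manip.get_state();R0=R.from_rotvec(s['tcp_rot']);print(R0.as_matrix().round(2));print(pose(19).as_matrix().round(2))
rel([340,250,290],pose(45));rel([464,-209,220],pose(19))
E
```

```text
[[-0.97  0.24 -0.  ]
 [ 0.24  0.97 -0.  ]
 [ 0.   -0.   -1.  ]]
[[-0.33  0.95  0.  ]
 [ 0.95  0.33  0.  ]
 [ 0.    0.   -1.  ]]
turn [-0.07  0.   31.2 ] shift [-270.6 -226.   -51.6]
turn [-7.00e-02  2.00e-02  5.72e+01] shift [-500.5 -642.1   18.9]
```

{"method": "move_arm", "body": {
  "motion": [
    [[0,0,10],[-50,-40,-30],1],
    [[0,0,16],[-90,-75,-50],1],
    [[0,0,22],[-140,-115,-50],1],
    [[0,0,28],[-190,-155,-50],1],
    [[0,0,32],[-240,-195,-50],1],
    [[0,0,35],[-275,-235,-50],1],
    [[0,0,38],[-300,-280,-50],1],
    [[0,0,42],[-330,-330,-45],1],
    [[0,0,45],[-360,-380,-40],1],
    [[0,0,48],[-390,-430,-30],1],
    [[0,0,51],[-420,-480,-20],1],
    [[0,0,53],[-445,-530,-10],1],
    [[0,0,55],[-470,-580,0],1],
    [[0,0,57.2],[-490,-620,10],1],
    [[0,0,57.2],[-500.5,-642,19],1],
    [[0,0,57.2],[-500.5,-642,19],1],
    [[0,0,57.2],[-500.5,-642,19],1],
    [[0,0,57.2],[-500.5,-642,19],1],
    [[0,0,57.2],[-500.5,-642,19],1]
  ]
}}

```text
time_s: 2.48
ee_pos: [464.2, -208.0, 220.2]
tcp_rot: [1.822, 2.558, -0.0]
ft_force: [-0.3, -0.1, -0.1]
opening: 88.1
finger_force: 0.0
```

```bash
python3 - <<'E'
from h import *
s=manip.get_state();print(s['ee_pos'],s['joints'])
c=get_calibration('wrist');im,d=capture('wrist');cv2.imwrite('pics/w1.png',im);P=cloud(d,c);np.savez('w1',P=P,im=im)
print(np.round(c['extrinsics'],2))
p=P[d>0]
for lo,hi in [(160,172),(106,118)]:
    q=p[(p[:,2]>lo)&(p[:,2]<hi)&(np.hypot(p[:,0]-464,p[:,1]+209)<75)]
    if len(q)>9:
        r=cv2.minAreaRect(q[:,:2].astype(np.float32));print(lo,len(q),r,q[:,2].mean())
rel([464,-209,124],pose(19))
E
```

```text
[ 464.15543941 -207.97447949  220.19251047] [-6.54380180e-01  3.23151909e-01  1.44298874e+00  1.68967169e-05
  1.37479279e+00 -9.87199622e-01]
[[ 9.5000e-01 -3.1000e-01 -1.0000e-01  4.3667e+02]
 [ 3.3000e-01  9.0000e-01  2.9000e-01 -1.3180e+02]
 [ 0.0000e+00 -3.1000e-01  9.5000e-01  3.6523e+02]
 [ 0.0000e+00  0.0000e+00  0.0000e+00  1.0000e+00]]
160 1704 ((463.1476135253906, -207.37713623046875), (21.864994049072266, 33.331275939941406), 18.769502639770508) 164.40086694958683
106 2963 ((461.27166748046875, -208.29898071289062), (32.0817756652832, 103.43267822265625), 18.821474075317383) 110.8038511523136
turn [0.02 0.02 0.06] shift [-0.7 -0.5 96.1]
```

View pics/w1.png

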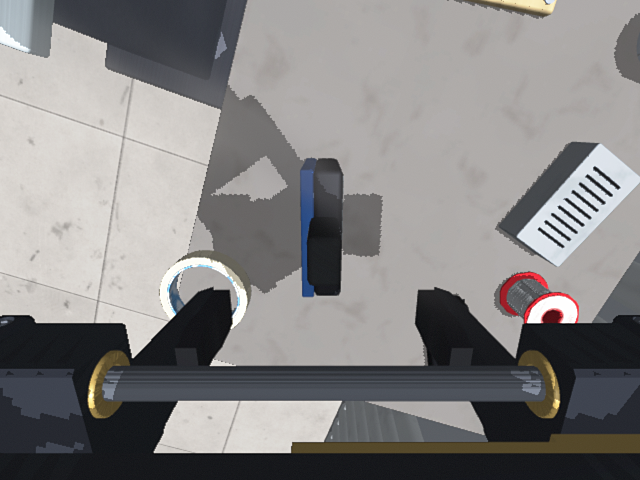

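The wrist view shows the handle at about (325,255), midway between and square to the fingers. I'll descend and grip.

{"method": "move_arm", "body": {
  "motion": [
    [[0,0,0],[0,-1,40],1],
    [[0,0,0],[0,-1,80],1],
    [[0,0,0],[0,-1,96],1],
    [[0,0,0],[0,-1,96],1],
    [[0,0,0],[0,-1,96],1],
    [[0,0,0],[0,-1,96],-1],
    [[0,0,0],[0,-1,96],-1],
    [[0,0,0],[0,-1,96],-1],
    [[0,0,0],[0,-1,96],-1],
    [[0,0,0],[0,-1,96],-1],
    [[0,0,0],[0,-1,96],-1],
    [[0,0,0],[0,-1,96],-1],
    [[0,0,0],[0,-1,96],-1],
    [[0,0,0],[0,-1,96],-1],
    [[0,0,0],[0,-1,96],-1]
  ],
  "force": 45
}}

```text
time_s: 4.4
ee_pos: [463.1, -209.0, 123.7]
tcp_rot: [-1.824, -2.557, -0.0]
ft_force: [-0.8, 0.1, -2.4]
opening: 21.6
finger_force: 44.9
```

```bash
python3 - <<'E'
from h import *
s=manip.get_state();print(s)
rel([463,-208,234],pose(19));rel([538,91,234],pose(9));
E
```

```text
{'time_s': 4.4, 'joints': array([-6.57330383e-01,  4.28126854e-01,  1.59135142e+00,  2.79578146e-05,
        1.12226215e+00, -9.88952896e-01]), 'dq': array([-1.23310061e-03, -7.86826366e-04, -1.34822640e-04,  7.89020941e-05,
        3.80167227e-04, -1.27512419e-04]), 'tau': array([-6.51745778e-02, -4.26000416e+01, -1.83392483e+01, -1.66826067e-02,
        1.32096238e-01,  5.57368458e-04]), 'ee_pos': array([ 463.13584789, -209.02837677,  123.67559396]), 'tcp_rot': array([-1.82424972e+00, -2.55749791e+00, -4.82990706e-05]), 'ft_force': array([-0.79730024,  0.11602423, -2.38436297]), 'torque': array([-0.13520852, -0.06746853, -0.03960173]), 'finger_force': 44.928039219084894, 'opening': 21.621124150909825}
turn [-0.   -0.01 -0.  ] shift [   1.     0.2 -110.3]
turn [-0.   -0.01 10.  ] shift [ 259.3  168.5 -110.3]
```

{"method": "move_arm", "body": {
  "motion": [
    [[0,0,0],[0,0,-20],-1],
    [[0,0,0],[0,0,-50],-1],
    [[0,0,0],[0,0,-85],-1],
    [[0,0,0],[0,0,-110],-1],
    [[0,0,1],[26,17,-110],-1],
    [[0,0,2],[52,34,-110],-1],
    [[0,0,3],[78,51,-110],-1],
    [[0,0,4],[104,68,-110],-1],
    [[0,0,5],[130,85,-110],-1],
    [[0,0,6],[156,102,-110],-1],
    [[0,0,7],[182,118,-110],-1],
    [[0,0,8],[208,135,-110],-1],
    [[0,0,9],[234,152,-110],-1],
    [[0,0,10],[250,163,-110],-1],
    [[0,0,10],[258,168,-110],-1],
    [[0,0,10],[258,168,-110],-1],
    [[0,0,10],[258,168,-110],-1],
    [[0,0,10],[258,168,-110],-1],
    [[0,0,10],[258,168,-110],-1]
  ]
}}

```text
time_s: 6.78
ee_pos: [538.0, 89.2, 233.8]
tcp_rot: [2.041, 2.388, 0.0]
ft_force: [-0.5, 0.3, -2.3]
opening: 21.7
finger_force: 44.9
```

```bash
python3 - <<'E'
from h import *
s=manip.get_state();print(s['ee_pos'],s['tcp_rot'],s['ft_force'],s['torque'])
im,d=capture('scene');P=cloud(d,get_calibration('scene'));np.savez('s2',im=im,P=P)
cv2.imwrite('pics/s2.png',cv2.resize(im[200:300,250:380],None,fx=6,fy=6,interpolation=cv2.INTER_CUBIC)[:600,:780])
im,d=capture('wrist');P=cloud(d,get_calibration('wrist'));np.savez('w2',im=im,P=P)
cv2.imwrite('pics/w2.png',im)
E
```

```text
[537.96891785  89.21428356 233.81449698] [2.04087953e+00 2.38833273e+00 1.40753246e-06] [-0.46243507  0.34295337 -2.27783772] [-0.06271636  0.11396351 -0.02698024]
```

View pics/s2.png

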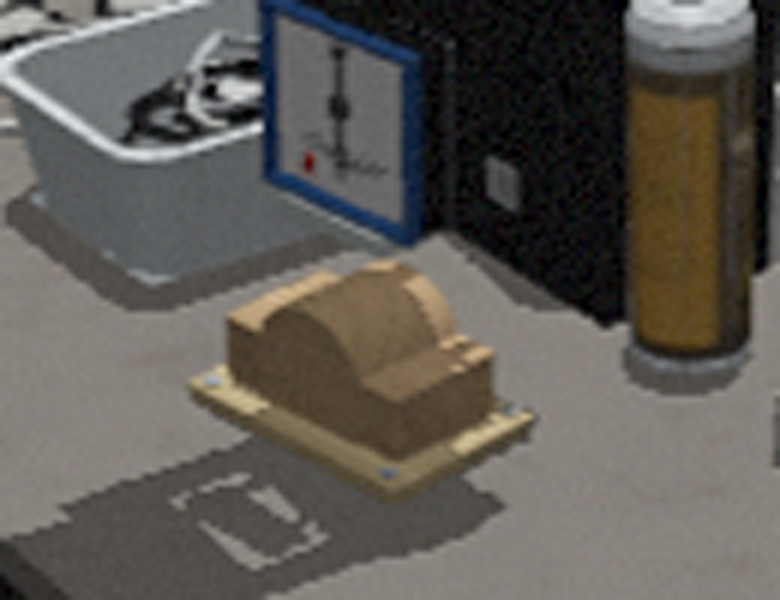

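View pics/w2.png

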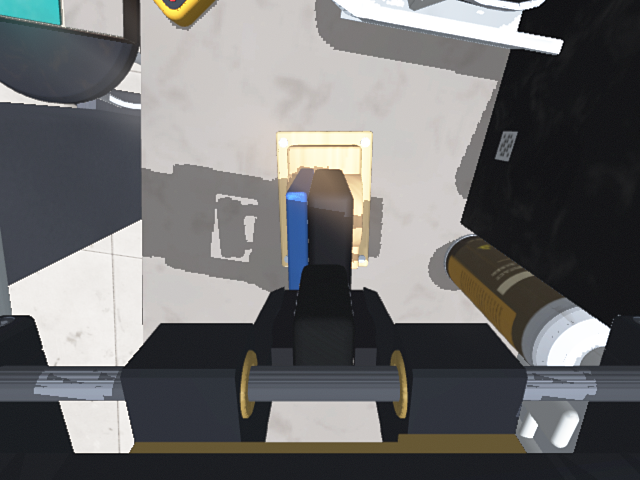

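Scene crop: the gauge hangs above the crown with the needle at zero. The red mark is at crop (308,162), left of the needle tip at (342,165). Next I'll compute the mark angle and the offset in the hand.

```bash
cat >> h.py <<'E'
def dial(u,v,name,gb,Rg,xf=-14):
    c=get_calibration(name);E=np.array(c['extrinsics'])
    u=np.asarray(u,float);v=np.asarray(v,float)
    d=np.stack([(u-c['cx'])/c['fx'],-(v-c['cy'])/c['fy'],-np.ones_like(u)],-1)@E[:3,:3].T
    d=Rg.inv().apply(d.reshape(-1,3)); o=Rg.inv().apply(E[:3,3]-gb)
    return o+d*((xf-o[0])/d[:,0])[:,None]
def gauge(s,zoff=123.7,yoff=0):
    Rt=R.from_rotvec(s['tcp_rot'])
    Rg=Rt*R.from_matrix(np.array([[0,1,0],[1,0,0],[0,0,-1]]))
    if Rg.as_matrix()[0,0]<0: Rg=Rg*R.from_euler('z',180,degrees=True)
    return s['ee_pos']+Rg.apply([0,yoff,-zoff]),Rg
def red(im,roi):
    u0,u1,v0,v1=roi;b=im[v0:v1,u0:u1].astype(int)
    w=np.clip(b[...,2]-np.maximum(b[...,0],b[...,1])-40,0,None)
    vv,uu=np.mgrid[v0:v1,u0:u1]; return (uu*w).sum()/w.sum(),(vv*w).sum()/w.sum(),(w>0).sum()
E
python3 - <<'E'
from h import *
s=manip.get_state();gb,Rg=gauge(s);print(gb,Rg.as_euler('ZYX',degrees=True))
z=np.load('s2.npz');im=z['im']
r=red(im,(290,320,200,240));print(r)
for xf in(-16,-12):
    q=dial([250+340/6,250+342/6,r[0]],[200+105/6,200+165/6,r[1]],'scene',gb,Rg,xf);print(q.round(1),'mark',np.arctan2(q[2,1],98-q[2,2]),np.arctan2(q[2,1]-q[0,1],q[0,2]-q[2,2]))
P=np.load('w2.npz')['P'].reshape(-1,3)
g=Rg.inv().apply(P-gb)
m=(abs(g[:,2]-111)<4)&(abs(g[:,0])<25)&(abs(g[:,1])<70);q=g[m];print('case g-frame',q.min(0),q.max(0),np.percentile(q,[1,99],axis=0).round(1).tolist())
m=(P[:,2]>44)&(P[:,2]<54)&(abs(P[:,0]-538)<60)&(abs(P[:,1]-91)<90);q=P[m];print('shoulder',len(q),cv2.minAreaRect(q[:,:2].astype(np.float32)),q[:,2].mean())
m=(P[:,2]>8)&(P[:,2]<16)&(abs(P[:,0]-538)<90)&(abs(P[:,1]-91)<110);q=P[m];print('board',len(q),cv2.minAreaRect(q[:,:2].astype(np.float32)))
E
```

```text
[537.9855374   89.34450283 110.0902043 ] [ 8.98678773e+00 -5.70290164e-04 -3.10554678e-03]
(np.float64(301.0), np.float64(226.52727272727273), np.int64(3))
[[-16.   -6.   71.5]
 [-16.   -6.9  39.8]
 [-16.   18.5  34. ]] mark 0.28154603164544356 0.5788426805392122
[[-12.   -1.8  68.7]
 [-12.   -2.7  36.9]
 [-12.   22.8  31. ]] mark 0.32870559609598227 0.5788426805392134
case g-frame [-18.95661493   2.0002615  107.08218811] [ 13.12150007  53.02426519 114.96547896] [[-18.5, 5.4, 107.5], [12.7, 52.4, 113.3]]
shoulder 2084 ((537.1705322265625, 92.44357299804688), (69.98458862304688, 123.1373291015625), 9.20814323425293) 48.98156898555363
board 3330 ((537.165283203125, 92.40158081054688), (99.99201965332031, 149.0491180419922), 9.064366340637207)
```

```bash
cat >> h.py <<'E'
def red2(im,roi):
    u0,u1,v0,v1=roi;b=im[v0:v1,u0:u1].astype(float)
    w=b[...,2]-(b[...,0]+b[...,1])/2; w=np.clip(w-np.median(w)-8,0,None); k=np.unravel_index(w.argmax(),w.shape)
    vv,uu=np.mgrid[v0:v1,u0:u1]; m=(abs(vv-v0-k[0])<=5)&(abs(uu-u0-k[1])<=3); w=w*m
    return (uu*w).sum()/w.sum(),(vv*w).sum()/w.sum(),w.round(0)
E
python3 - <<'E'
from h import *
s=manip.get_state();gb,Rg=gauge(s,yoff=.9)
im=np.mean([capture('scene')[0].astype(float) for _ in range(8)],0);np.save('s3.npy',im)
u,v,w=red2(im,(294,312,218,236));print(u,v);print(w[2:14,2:14])
g=im[200:242,290:325].mean(-1)
# project known points: pivot(98), frame corners
c=get_calibration('scene');E=np.array(c['extrinsics'])
def proj(p):
    q=(Rg.apply(p)+gb-E[:3,3])@E[:3,:3];return np.stack([c['cx']-c['fx']*q[:,0]/q[:,2],c['cy']+c['fy']*q[:,1]/q[:,2]],-1)
pp=proj(np.array([[-14,0,98],[-14,0,30],[-18,52,112],[-18,-52,112],[-18,52,12],[-18,-52,12]]));print(pp.round(1),'crop',((pp-[250,200])*6).round(0).tolist())
q=dial([u],[v],'scene',gb,Rg);print(q,np.arctan2(q[0,1],98-q[0,2]))
cv2.imwrite('pics/s3.png',cv2.resize(im[195:245,285:330],None,fx=12,fy=12,interpolation=cv2.INTER_CUBIC).clip(0,255))
E
```

```text
301.0007241129616 226.49094858797972
[[ 0.  0.  0.  0.  0.  0.  0.  0.  0.  0.  0.  0.]
 [ 0.  0.  0.  0.  0.  0.  0.  0.  0.  0.  0.  0.]
 [ 0.  0.  0.  0.  0.  0.  0.  0.  0.  0.  0.  0.]
 [ 0.  0.  0.  0.  0.  0.  0.  0.  0.  0.  0.  0.]
 [ 0.  0.  0.  0.  0.  0.  0.  0.  0.  0.  0.  0.]
 [ 0.  0.  0.  0.  7. 29.  5.  0.  0.  0.  0.  0.]
 [ 0.  0.  0.  0.  7. 68. 19.  0.  0.  0.  0.  0.]
 [ 0.  0.  0.  0. 18. 55.  7.  0.  0.  0.  0.  0.]
 [ 0.  0.  0.  0.  5. 34.  6.  0.  0.  0.  0.  0.]
 [ 0.  0.  0.  0.  0.  0.  0.  0.  0.  0.  0.  0.]
 [ 0.  0.  0.  0.  0.  0.  0.  0.  0.  0.  0.  0.]
 [ 0.  0.  0.  0.  0.  0.  0.  0.  0.  0.  0.  0.]]
[[305.4 208.2]
 [305.7 229.4]
 [291.9 198.8]
 [317.2 209.6]
 [292.7 229.7]
 [317.3 241.3]] crop [[332.0, 49.0], [334.0, 177.0], [252.0, -7.0], [403.0, 57.0], [256.0, 178.0], [404.0, 248.0]]
[[-14.          19.77170904  32.63017982]] 0.2937114888664426[ WARN:0@3.399] global loadsave.cpp:1063 imwrite_ Unsupported depth image for selected encoder is fallbacked to CV_8U.
```

View pics/s3.png

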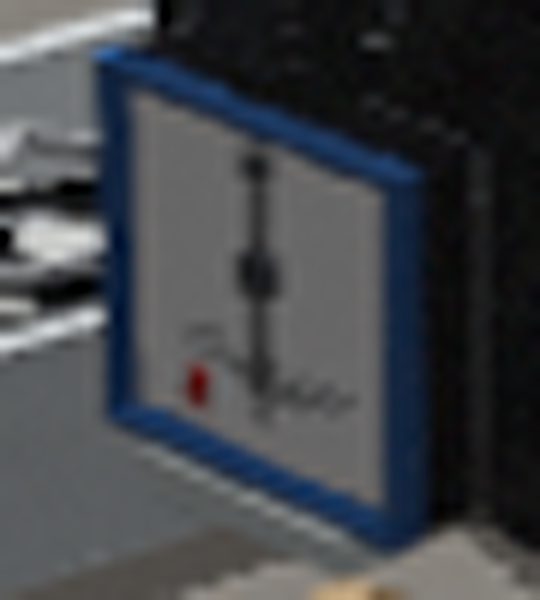

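```bash
python3 - <<'E'
from h import *
rel([537.7,90.7,201],pose(9.1));rel([537.7,90.7,198.5],pose(9.1))
E
```

```text
turn [ 0.   0.  -0.1] shift [ 1.1 -0.1 32.8]
turn [ 0.   0.  -0.1] shift [ 1.1 -0.1 35.3]
```

{"method": "move_arm", "body": {
  "motion": [
    [[0,0,0],[1,0,15],-1],
    [[0,0,0],[1,0,28],-1],
    [[0,0,0],[1,0,32],-1],
    [[0,0,0],[1,0,33.5],-1],
    [[0,0,0],[1,0,34.5],-1],
    [[0,0,0],[1,0,34.5],-1],
    [[0,0,0],[1,0,34.5],-1],
    [[0,0,0],[1,0,34.5],-1]
  ],
  "force": 50
}}

```text
time_s: 8.28
ee_pos: [537.9, 90.6, 199.4]
tcp_rot: [2.04, 2.389, 0.0]
ft_force: [-1.0, 0.1, -3.8]
opening: 21.9
finger_force: 49.9
```

{"method": "move_arm", "body": {
  "motion": [
    [[0,0,0],[0,0,0.5],-1],
    [[0,0,0],[0,0,1],-1],
    [[0,0,0],[0,0,1],-1],
    [[0,0,0],[0,0,1],-1]
  ]
}}

```text
time_s: 8.78
ee_pos: [538.0, 90.6, 198.6]
tcp_rot: [2.04, 2.389, 0.001]
ft_force: [-0.1, 0.1, 1.8]
opening: 21.8
finger_force: 49.9
```

{"method": "move_arm", "body": {
  "motion": [
    [[0,0,0],[0,0,0.5],-1],
    [[0,0,0],[0,0,1],-1],
    [[0,0,0],[0,0,1],-1],
    [[0,0,0],[0,0,1],-1]
  ]
}}

```text
time_s: 9.28
ee_pos: [538.1, 90.6, 198.5]
tcp_rot: [2.039, 2.388, 0.001]
ft_force: [-1.2, -0.1, 8.8]
opening: 21.6
finger_force: 50.0
```

{"method": "move_arm", "body": {
  "motion": [
    [[0,0,0],[0,0,0],-1],
    [[0,0,0],[0,0,0],-1],
    [[0,-1.25,0],[3.6,0,0],-1],
    [[0,-2.5,0],[7.1,0,0.1],-1],
    [[0,-3.75,0],[10.7,0,0.3],-1],
    [[0,-5,0],[14.3,0,0.5],-1],
    [[0,-6.25,0],[17.8,0,0.9],-1],
    [[0,-7.5,0],[21.3,0,1.3],-1],
    [[0,-8.75,0],[24.9,0,1.8],-1],
    [[0,-10,0],[28.4,0,2.3],-1],
    [[0,-10,0],[28.4,0,2.3],-1],
    [[0,-10,0],[28.4,0,2.3],-1]
  ]
}}

```text
time_s: 10.78
ee_pos: [534.2, 117.6, 196.7]
tcp_rot: [1.948, 2.281, -0.17]
ft_force: [-1.0, -4.3, 9.9]
opening: 21.5
finger_force: 50.0
```

```bash
python3 - <<'E'
from h import *
s=manip.get_state();gb,Rg=gauge(s,yoff=.9);print(s['ee_pos'],gb,Rg.as_euler('ZYX',degrees=True),s['ft_force'],s['torque'])
# distance of base from crown axis / gauge-frame crown axis
print(Rg.inv().apply(np.array([537.6,91.6,35])-gb))
E
```

```text
[534.19920392 117.63014829 196.70388914] [537.85288603  96.92319512  74.80076081] [  9.01436673  -0.17115225 -10.20190995] [-1.01635651 -4.27996134  9.94084803] [-1.62067855  0.3096248  -0.11984568]
[ -1.20269878   1.91347762 -40.09230647]
```

{"method": "move_arm", "body": {
  "motion": [
    [[0,-1.25,0],[3.6,0,0],-1],
    [[0,-2.5,0],[7.1,0,0.1],-1],
    [[0,-3.75,0],[10.7,0,0.3],-1],
    [[0,-5,0],[14.3,0,0.5],-1],
    [[0,-6.25,0],[17.8,0,0.9],-1],
    [[0,-7.5,0],[21.3,0,1.3],-1],
    [[0,-7.5,0],[21.3,0,1.3],-1],
    [[0,-7.5,0],[21.3,0,1.3],-1],
    [[0,-7.5,0],[21.3,0,1.3],-1],
    [[0,-7.5,0],[21.3,0,1.3],-1],
    [[0,-7.5,0],[21.3,0,1.3],-1],
    [[0,-7.5,0],[21.3,0,1.3],-1],
    [[0,-7.5,0],[21.3,0,1.3],-1],
    [[0,-7.5,0],[21.3,0,1.3],-1],
    [[0,-7.5,0],[21.3,0,1.3],-1]
  ]
}}

```text
time_s: 12.65
ee_pos: [531.0, 138.4, 192.3]
tcp_rot: [1.878, 2.198, -0.288]
ft_force: [-3.0, -1.2, 14.1]
opening: 21.5
finger_force: 50.0
```

```bash
cat > m.py <<'E'
from h import *
import sys
s=manip.get_state();gb,Rg=gauge(s,yoff=.9);print(gb,Rg.as_euler('ZYX',degrees=True),s['ft_force'],s['torque'])
im=np.mean([capture('scene')[0].astype(float) for _ in range(8)],0);np.save(sys.argv[1],im)
c=get_calibration('scene');E=np.array(c['extrinsics'])
q=(Rg.apply([-14,0,98])+gb-E[:3,3])@E[:3,:3];pu,pv=c['cx']-c['fx']*q[0]/q[2],c['cy']+c['fy']*q[1]/q[2];print('pivot',pu,pv)
u,v,w=red2(im,(int(pu)-12,int(pu)+10,int(pv)+8,int(pv)+30));print('red',u,v);print(w[w.sum(1)>0][:,w.sum(0)>0])
d=dial([u-.6],[v+.3],'scene',gb,Rg)[0];print(d,'mark',np.arctan2(d[1],98-d[2]))
u0,v0=int(pu)-22,int(pv)-18
cv2.imwrite('pics/'+sys.argv[1]+'.png',cv2.resize(im[v0:v0+55,u0:u0+50].clip(0,255).astype(np.uint8),None,fx=10,fy=10,interpolation=cv2.INTER_CUBIC));print(u0,v0)
E
python3 m.py a1
```

```text
[537.14543974 102.18006792  74.15610862] [  9.0050469   -0.20879582 -17.67444761] [-3.04829052 -1.21029696 14.13428871] [-1.62043341  0.45743861 -0.17641125]
pivot 295.95583153237817 216.47147763325145
red 298.7134107027724 238.33290350311626
[[44. 40.  7.]
 [27. 40.  6.]
 [23. 40.  6.]
 [18. 30.  8.]
 [ 0.  1.  2.]]
[-14.          14.58565168  28.52167505] mark 0.2069260724091143
273 198
```

View pics/a1.png

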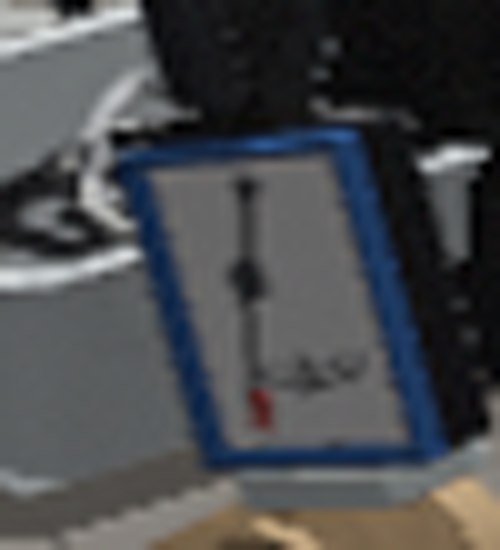

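```bash
python3 - <<'E'
from h import *
s=manip.get_state()
c=get_calibration('scene');E=np.array(c['extrinsics'])
gb,Rg=gauge(s,yoff=.9)
grip=Rg.apply([0,-.9,143])+gb
for sl in (0,.02,.04,.06,.08):
    Rn=Rg*R.from_euler('x',-sl); b=grip+Rn.apply([0,.9,-143])
    p=Rn.apply(np.array([[-18,52,112],[-18,52,12],[-18,-52,112],[-18,-52,12],[-14,0,98],[-14,0,30]]))+b
    q=(p-E[:3,3])@E[:3,:3];uv=np.stack([c['cx']-c['fx']*q[:,0]/q[:,2],c['cy']+c['fy']*q[:,1]/q[:,2]],-1)
    # gravity-vertical line slope at pivot
    pv=p[4]+np.array([[0,0,0],[0,0,-72]]);q=(pv-E[:3,3])@E[:3,:3];g=np.stack([c['cx']-c['fx']*q[:,0]/q[:,2],c['cy']+c['fy']*q[:,1]/q[:,2]],-1)
    print(sl,((uv-[273,198]+.45)*10).round(0).tolist(),((g-[273,198]+.45)*10).round(0).tolist(), b.round(1))
    rv=dial([298.71-.6],[238.33+.3],'scene',b,Rn)[0];print('   mark',np.arctan2(rv[1],98-rv[2]), 'crown in g',Rn.inv().apply(np.array([537.6,91.6,35])-b).round(1))
E
```

```text
0 [[101.0, 146.0], [178.0, 461.0], [330.0, 150.0], [407.0, 479.0], [234.0, 189.0], [286.0, 408.0]] [[234.0, 189.0], [239.0, 407.0]] [537.1 102.2  74.2]
   mark 0.2070789000531544 crown in g [ -1.3   1.9 -40.5]
0.02 [[104.0, 149.0], [185.0, 465.0], [330.0, 147.0], [412.0, 476.0], [236.0, 189.0], [291.0, 409.0]] [[236.0, 189.0], [241.0, 407.0]] [537.6  99.5  75. ]
   mark 0.23948318319955614 crown in g [ -1.3   5.5 -40.4]
0.04 [[106.0, 152.0], [191.0, 469.0], [331.0, 143.0], [417.0, 473.0], [238.0, 189.0], [296.0, 409.0]] [[238.0, 189.0], [242.0, 408.0]] [538.   96.8  76. ]
   mark 0.27176443718431964 crown in g [ -1.3   9.2 -40.2]
0.06 [[108.0, 156.0], [197.0, 472.0], [331.0, 140.0], [422.0, 470.0], [240.0, 189.0], [301.0, 409.0]] [[240.0, 189.0], [244.0, 408.0]] [538.4  94.2  77. ]
   mark 0.3039061645306816 crown in g [ -1.3  12.9 -40. ]
0.08 [[110.0, 159.0], [204.0, 475.0], [332.0, 136.0], [427.0, 466.0], [242.0, 189.0], [306.0, 409.0]] [[242.0, 189.0], [246.0, 408.0]] [538.8  91.5  78. ]
   mark 0.3358925647374784 crown in g [ -1.3  16.5 -39.7]
```

The gauge has rolled in the grip by about 0.055 rad: friction held its foot on the crown. The frame edges show the lean at about 0.36, and the mark at (262,408) sits right of the needle line, so it is overleaned. I'll ease the push and slide the foot back to centre at about 0.31.

```bash
cat >> h.py <<'E'
def target(L,slip,up=0,C=(537.2,91.6,35),yoff=.9,yaw=9.1):
    Rg=R.from_euler('z',yaw,degrees=True)*R.from_euler('x',-L)
    b=np.array(C)+Rg.apply([0,0,40+up]); grip=b+Rg.apply([0,-yoff,143])
    Rt=pose(yaw,L-slip); return grip+Rt.apply([0,0,19]),Rt
E
python3 - <<'E'
from h import *
for L,up in((.36,1.2),(.335,1.2),(.31,1.2),(.31,0)): rel(*target(L,.055,up))
E
```

```text
turn [ 0.17  0.2  -0.15] shift [11.5 -1.3 -0.8]
turn [ 0.17  1.63 -0.15] shift [ 7.4 -1.3 -1. ]
turn [ 0.18  3.07 -0.15] shift [ 3.2 -1.2 -1. ]
turn [ 0.18  3.07 -0.15] shift [ 3.2 -1.2  0.2]
```

{"method": "move_arm", "body": {
  "motion": [
    [[0,0,0],[0,0,-0.6],-1],
    [[0,0,0],[0,0,-1.2],-1],
    [[0,0,0],[0,0,-1.2],-1],
    [[0,0.75,0],[1,-0.3,-1.2],-1],
    [[0,1.5,0],[1.8,-0.6,-1.2],-1],
    [[0,2.25,0],[2.5,-0.9,-1.2],-1],
    [[0,3,0],[3.2,-1.2,-1.1],-1],
    [[0,3,0],[3.2,-1.2,-1.1],-1],
    [[0,3,0],[3.2,-1.2,-1.1],-1],
    [[0,3,0],[3.2,-1.2,-1.1],-1],
    [[0,3,0],[3.2,-1.2,-1.1],-1],
    [[0,3,0],[3.2,-1.2,-1.1],-1],
    [[0,3,0],[3.2,-1.2,-1.1],-1],
    [[0,3,0],[3.2,-1.2,-1.1],-1],
    [[0,3,0],[3.2,-1.2,-1.1],-1],
    [[0,3,0],[3.2,-1.2,-1.1],-1]
  ],
  "force": 60
}}

```text
time_s: 15.05
ee_pos: [528.7, 142.0, 190.4]
tcp_rot: [1.908, 2.234, -0.242]
ft_force: [0.8, -1.7, 5.7]
opening: 21.5
finger_force: 60.0
```

```bash
python3 m.py a2
```

```text
[533.54637942 112.26550662  70.44707123] [  9.00418184  -0.05045303 -14.52295428] [ 0.83848215 -1.73095694  5.70628989] [-0.75905298 -0.29486919  0.05784949]
pivot 294.29932081508844 216.76299776755545
red 296.07538601271574 238.85068119891008
[[ 0. 13.  0.]
 [ 2. 38.  5.]
 [ 7. 52. 11.]
 [ 4. 30. 10.]]
[-14.          15.46578472  26.5595365 ] mark 0.21319506098183172
272 198
```

View pics/a2.png

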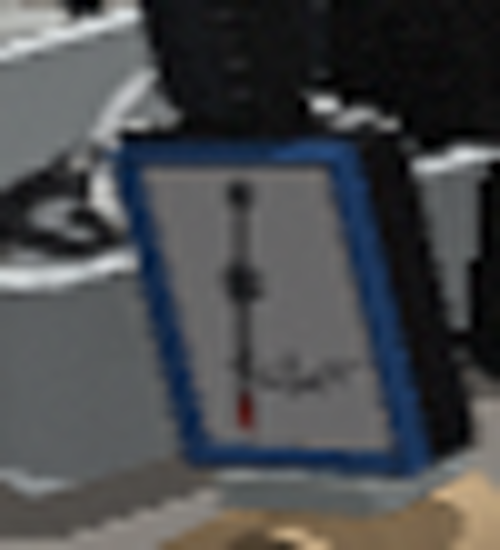

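Needle runs from the pivot at (238,190) to its tip at (244,380), with the red mark centred at (246,408), practically in line. Next I'll measure the residual sub-pixel and the contact.

```bash
cat > n.py <<'E'
from h import *
import sys
im=np.load(sys.argv[1]); pu,pv=float(sys.argv[2]),float(sys.argv[3]); ru,rv=float(sys.argv[4]),float(sys.argv[5])
g=im.mean(-1);V=[];U=[]
for v in range(int(pv)+1,int(pv)+17):
    us=np.arange(int(pu)-3,int(pu)+5);w=np.clip(np.median(g[v,us])-6-g[v,us],0,None)
    if w.sum()>20: V.append(v);U.append((us*w).sum()/w.sum())
k=np.polyfit(V,U,1);res=np.array(U)-np.polyval(k,V);k=np.polyfit(np.array(V)[abs(res)<.4],np.array(U)[abs(res)<.4],1)
print('slope',k[0],'at red',np.polyval(k,rv),'red',ru,'diff px',ru-np.polyval(k,rv),'line at top',np.polyval(k,pv))
s=manip.get_state();c=get_calibration('scene');E=np.array(c['extrinsics']);gb,Rg=gauge(s,yoff=.9);grip=Rg.apply([0,-.9,143])+gb
for sl in (0,.03,.06,.09):
    Rn=Rg*R.from_euler('x',-sl); b=grip+Rn.apply([0,.9,-143])
    p=Rn.apply(np.array([[-18,52,112],[-18,52,12],[-18,-52,112],[-18,-52,12],[-14,0,98]]))+b
    p=np.vstack([p,p[4]-[0,0,72]])
    q=(p-E[:3,3])@E[:3,:3];uv=np.stack([c['cx']-c['fx']*q[:,0]/q[:,2],c['cy']+c['fy']*q[:,1]/q[:,2]],-1)
    print(sl,((uv-[int(sys.argv[6]),198]+.45)*10).round(0).tolist(),'crown in g',Rn.inv().apply(np.array([537.2,91.6,35])-b).round(1))
E
python3 n.py a2.npy 295.3 216.5 296.08 238.85 272 2>/dev/null || (mv a2 a2.npy; python3 n.py a2.npy 295.3 216.5 296.08 238.85 272); ls
```

```text
slope 0.023471325936128225 at red 295.9751996681333 red 296.08 diff px 0.10480033186667015 line at top 295.45061553346085
0 [[95.0, 140.0], [160.0, 454.0], [326.0, 163.0], [390.0, 490.0], [227.0, 192.0], [232.0, 410.0]] crown in g [  0.4 -11.4 -39.6]
0.03 [[98.0, 145.0], [169.0, 460.0], [327.0, 158.0], [398.0, 486.0], [230.0, 193.0], [235.0, 410.0]] crown in g [  0.4  -6.  -39.8]
0.06 [[101.0, 150.0], [179.0, 466.0], [328.0, 153.0], [406.0, 482.0], [233.0, 193.0], [238.0, 411.0]] crown in g [  0.4  -0.5 -39.9]
0.09 [[104.0, 155.0], [188.0, 471.0], [329.0, 147.0], [414.0, 477.0], [236.0, 193.0], [241.0, 411.0]] crown in g [  0.4   5.  -39.8]
a1.npy
a2.npy
h.py
m.py
n.py
pics
s2.npz
s3.npy
scene.npz
top.npz
w1.npz
w2.npz
```

```bash
python3 - <<'E'
from h import *
im=np.load('s3.npy').mean(-1)
for v in range(207,234):
    us=np.arange(303,311);g=im[v,us];w=np.clip(np.median(g)-4-g,0,None);print(v,round((us*w).sum()/max(w.sum(),1),2),g.round(0).astype(int).tolist())
s=manip.get_state();print(s['time_s'],s['ft_force'],s['finger_force'])
E
```

```text
207 309.18 [104, 96, 81, 69, 79, 79, 56, 47]
208 305.9 [105, 91, 51, 32, 69, 100, 101, 79]
209 305.93 [105, 92, 58, 29, 67, 98, 105, 107]
210 306.04 [103, 106, 88, 55, 85, 105, 103, 104]
211 306.05 [103, 106, 87, 52, 83, 105, 104, 105]
212 306.05 [103, 105, 88, 55, 84, 105, 103, 103]
213 306.06 [103, 105, 88, 54, 83, 105, 105, 103]
214 306.0 [103, 106, 87, 53, 87, 105, 105, 104]
215 305.98 [104, 106, 81, 45, 83, 106, 104, 103]
216 305.81 [105, 84, 40, 39, 62, 92, 104, 102]
217 305.9 [106, 82, 26, 31, 40, 84, 105, 103]
218 306.01 [106, 83, 35, 29, 33, 79, 105, 103]
219 306.15 [103, 94, 59, 33, 43, 84, 105, 104]
220 306.11 [105, 107, 90, 54, 82, 107, 104, 103]
221 306.07 [103, 105, 88, 55, 83, 105, 104, 102]
222 306.06 [91, 106, 89, 56, 81, 106, 102, 104]
223 306.07 [91, 104, 90, 55, 80, 106, 104, 103]
224 305.98 [82, 90, 88, 48, 76, 104, 104, 103]
225 305.91 [97, 73, 62, 46, 56, 95, 104, 102]
226 306.16 [107, 96, 73, 41, 58, 94, 93, 92]
227 307.0 [106, 106, 89, 50, 63, 71, 65, 92]
228 307.39 [105, 104, 100, 78, 70, 77, 75, 73]
229 306.39 [105, 105, 99, 76, 82, 108, 97, 94]
230 306.58 [104, 104, 105, 94, 91, 104, 104, 104]
231 303.07 [82, 98, 103, 104, 104, 104, 103, 103]
232 303.72 [56, 63, 80, 98, 102, 103, 104, 103]
233 304.15 [53, 56, 56, 63, 81, 98, 103, 104]
15.45 [ 0.60736992 -1.42628607  6.46384847] 59.999869130551815
```

```bash
python3 -c "
from h import *
print(manip.job_done())"
```

```text
the job is handed in; nothing more can be done
None
```

I've handed the job in with the gauge still in the gripper, its foot pressed on the crown at roughly 8 N and the needle on the red mark to within about 0.01 rad by camera; the handle turned about 0.055 rad in the grip while rocking, and I re-centred the foot afterwards.

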